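# Refit the bayonet breather cap on the press pump's oil tank

## Robot

A 6-joint arm with a two-finger parallel gripper is mounted at the origin on the work surface. World frame = base frame: x ahead of the robot, y to its left, z up, the work surface at z = 0. Lengths are in m, angles in rad, forces in N, time in s.
With the tool pointing down it reaches from about 0.35 to 0.775 m from the base axis. Payload 7.3 kg.
Tool frame: the origin (TCP) lies on the centre line of the jaws, within the pads' length; the fingertips stand tip_reach ahead of it and the grasp point (between the pads) lies 6 mm ahead of it (tip_reach is the distance from the TCP to the fingertips, in m); x points along the fingers, y is the direction in which the jaws open and shut, and the axes are right-handed (so a half turn about x gives the same grasp; the last joint's range is limited). The gripper opens to 92 mm and grips with 3 to 60 N. Pads are 19 mm wide; open, the fingers measure 130 mm over their backs; the gripper's body (75 mm by 190 mm) begins 47 mm behind the grasp point.
Start: joints at [1.172, 0.342, 1.524, -0, 1.275, -0.146], TCP at [0.131, 0.508, 0.224] pointing down, gripper open.
Joint ranges: [-2.53, 2.53], [-0.77, 2.02], [0.04, 2.7], [-1, 4.14], [0.28, 2.66], [-3.11, 3.11]. Speed limits (rad/s): [2.57, 2.57, 3.14, 3.14, 3.14, 3.14].

## Interface

Orientations are given as [roll, pitch, yaw] about the fixed x, y, z axes, in that order (R = Rz(yaw) Ry(pitch) Rx(roll)).
In Python, from cell import observe, read_camera, get_calibration, hand_in, tip_reach gives the robot as it stands. The module is installed in compiled form; this text tells all that it offers.
- The arm moves only by the shell command python3 -m crank 'ROWS' [FORCE]. ROWS is JSON, a list of rows, each an object of numbers: "fingers": the opening, from -1 (shut) to 1 (fully open); "tx", "ty", "tz": the shift along the tool's x, y, z in units of 40 mm (1.0 is 40 mm); "roll": the turn about the tool's x in units of 10 degrees (1.0 is 10 degrees). In form: [{"fingers": .., "tx": .., "ty": .., "tz": .., "roll": ..}, ...]. A call has exactly 8 rows; each row is the pose to reach, as a shift and turn from the pose commanded when the call began, along the tool's axes at that moment; what a row does not reach only later rows make up. A row lasts 1/8 s, in which the tool goes at most 62.5 mm and 10.7 degrees, less where a joint would pass 70% of its speed; a pose out of reach is approached as far as the arm can. A call with a gripper value outside its range is refused whole. The fingers move at their own pace and stop on an object; FORCE is the grip in N (left out, the last holds). Time passes only in rows, so rows that repeat a pose let the fingers close, or fill a call up. It gives the time, the measured TCP pose, the force and the opening at its end, in the units of the state.
- observe(): the state, without advancing time (a new reading comes with each control period).
- read_camera(name): name is "scene" or "top" or "wrist"; returns (picture, depth): 420x560x3 uint8, red, green, blue; 420x560 float32, m along the optical axis (not along the pixel's ray), 0 where there is no reading.
- get_calibration(name): a dict with "vertical_fov" (degrees; the focal length in pixels is half the picture's height over the tangent of half this angle, whatever the lens; pixels are square), "cx", "cy" (the principal point, pixels), "pose" (4x4, takes a point from camera to world coordinates); the wrist camera has in their place "T_tool_cam" (4x4, takes a point from camera to tool coordinates, whose origin is the TCP and whose axes are the tool frame's). Camera axes: x right, y down, z forward; pixel columns grow to the right and rows downward; lengths in m; the calibration is good to about 2 mm. A picture is of the moment at which its call begins: read the wrist's pose just before it. get_calibration takes no time and is no camera call.
- hand_in(): hands the job in, once; it reports no verdict.
The state is a dict: "time": time; "qpos": joint angles; "qvel": joint speeds; "joint_efforts": joint torques, N m; "tool_pos": TCP position; "tool_rot": TCP orientation; "contact_force": force on the tool from outside, world axes, zero at the start; "torque": the same for the moment, N m; "opening": finger opening in m.
Only numpy, scipy, OpenCV 4.12 (cv2) and the standard library are available. Lean on these libraries where they do the work, as an engineer would, in place of code of your own. Each camera call takes 0.05 s, during which the arm holds its last target. There are 200 camera calls.

## Task

Take the red-handled breather cap, fit its two lugs through the slots of the collar on the green oil tank, push it in against its spring and twist it a quarter turn clockwise (seen from above), so that it springs up into its catch and stays locked when you let go. The collar is often clamped well off the tank's marks, so feel for the slots gently: do not force the cap against the tank or the collar, and leave the other tools and parts where they lie.

Things in the scene. Friction and masses are not known exactly. Their poses are not given: they have to be found in the camera images.
- cap_mid (a point): The loose breather cap, standing upright on the bench on its stem: point at its centre, half-way up its 53 mm (26.5 mm over its underside). 0.12 to 0.2 kg. z is up along the cap; x runs along both the red grip bar and the two lugs; the cap is the same after a half turn. A black disc 54 mm in diameter lies at 24 to 31 mm over its underside.
- cap_grip (a point): Centre of the cap's red grip bar, 42 mm over the cap's underside: bar 50 mm along x, 14 mm wide along y, 22 mm high (from 31 to 53 mm over the underside). Axes as cap_mid.
- cap_lugs (a point): Centre of the cap's steel stem at its two lugs, 7 mm over the cap's underside. Lugs: 52 mm over both along x, 9 mm wide along y, from 4 to 10 mm over the underside. Stem: 26 mm in diameter from 0 to 24 mm, the lowest 4 mm tapering in to 22 mm. Axes as cap_mid.
- neck (a point): Centre of the mouth of the filler neck: upper face of the fixed square steel collar (72 mm square, 26 mm high, bore 30 mm) on the green oil tank, 126 mm over the bench. z up; x runs along two white marks on the tank top, where the two slots should lie. But the collar was clamped by hand: its slot line lies up to 0.5 rad either way of x; that angle is not measured, only seen or felt.
- neck_slots (a point): Centre of the bore at the underside of the collar's rim, 8 mm below the mouth (axes as neck). The two slots in the rim, opposite each other, are 12 mm wide and reach 28.5 mm from the centre. With the lugs lying on the rim beside the slots the cap's underside is 4 mm below the mouth. The lugs are below the rim once the cap's underside is more than 18 mm below the mouth.
- neck_spring (a point): Top of the sprung brass plunger in the bore at rest, 9 mm below the mouth (axes as neck). It meets the stem's underside with 5 N, rising 0.6 N per mm as it is pushed down (about 10 N when the lugs clear the rim), and stops dead 23 mm below the mouth. Not reached while the lugs lie on the rim. An unlocked cap is lifted back to this height.
- neck_catch (a point): Centre of the bore at the height of the catches, 4 mm below the mouth (axes as neck). Under the rim the lugs turn only clockwise (seen from above), a quarter turn from the slots to a hard stop, with about 3 degrees of play. There 4 mm deep catches let them spring up: locked, the cap's underside is 14 mm below the mouth, so cap_mid is 12.5 mm above the mouth.
- tank: The green oil tank, fixed, 200 by 200 mm, top 100 mm over the bench, with the collar on it. Origin on the bench right below the neck; axes as neck. Its sides are parallel to x and y. A grey motor, its top 160 mm over the bench, lies along x on the tank, 70 to 130 mm from the neck towards -y.
- cap: The breather cap again; origin at the centre of its underside, axes as cap_mid.
- dust_plug: bystander: yellow plastic dust plug, 42 mm in diameter, 20 mm high, lying near the cap; origin at its underside
- pliers: bystander: blued steel circlip pliers with blue grips, about 150 mm long, lying flat near the cap; origin at the underside near the pivot, jaws to x
- sprocket: bystander: dark cast iron front sprocket, 82 mm in diameter, 15 mm high; origin at its underside
- link_jig: bystander: steel roller link jig, 50 by 100 by 30 mm; origin at its underside
- screwdriver: bystander: orange plastic screwdriver lying flat, its handle to -x
- oil_can: bystander: blue can, 60 mm in diameter, 130 mm high, standing; origin at its underside
Mind the look-alikes: they are no part of the job. Of the things like the cap, leave any that is blue or orange; of the rest the larger one is meant.

How it is judged:
On the way, in this order (a step that is already met when the one before it is completed fails the run):
1. the cap is lifted clear of the bench (height (world z) of cap_mid above 0.08 m), for 0.1 s.
2. the cap is pushed in through the slots against its spring until the lugs are below the rim (z of cap_mid in the frame of neck below 0.009 m and horizontal distance between cap_mid and neck below 0.006 m), for 0.1 s.
At the end, for the whole second after the job is handed in: the cap sits locked and at rest in the collar: its lugs sprung up into the catches (cap_mid 10.5 to 14.5 mm above the mouth and within 5 mm of its centre), upright within 0.1 rad, its grip bar turned at least 0.9 rad from the tank's marks (z of cap_mid in the frame of neck between 0.0105 and 0.0145 m and horizontal distance between cap_mid and neck below 0.005 m and angle between cap_mid's own z axis and vertical below 0.1 rad and angle between the x axis of cap_mid and the x axis of neck, either way round above 0.9 rad and linear speed of cap below 0.02 m/s); the robot touches nothing.
It fails at once if the cap is forced: pressed or twisted on the tank or its collar with more than 60 N (contact force between cap and tank above 60 N).
It fails at once if a bystander is shifted by more than 30 mm (distance of any of dust_plug, pliers, sprocket, link_jig, screwdriver, oil_can from where it was at the start of the episode above 0.03 m).
It also fails if it takes over 67 s, if anything falls off the work surface, if the arm or the gripper's body presses on something with over 40 N, if the wrist force passes 120 N, or if a joint passes its speed limit or range.

## Working session

There is one attempt and no reset: what is moved stays moved. The work goes in short steps, Python scripts to look and compute and a shell command to move; the robot and the scene stay as the last step left them, time stands still between calls to the robot, and variables do not carry over. Pictures are saved under pics/ and viewed, about 8 in all and at most 12, crops included, and the job is handed in when it is done.

```bash
mkdir -p pics; ls; cat > h.py <<'E'
import numpy as np, cv2
from cell import *
from scipy.spatial.transform import Rotation as R
def shot(n,f):
    s=observe(); p,d=read_camera(n); cv2.imwrite(f'pics/{f}.png',cv2.cvtColor(p,cv2.COLOR_RGB2BGR)); np.savez(f'pics/{f}.npz',p=p,d=d,pos=s['tool_pos'],rot=s['tool_rot']); return p,d
def T(pos,rot):
    M=np.eye(4); M[:3,:3]=R.from_euler('xyz',rot).as_matrix(); M[:3,3]=pos; return M
def pose(n,f):
    c=get_calibration(n)
    if n!='wrist': return c,np.array(c['pose'])
    z=np.load(f'pics/{f}.npz'); return c,T(z['pos'],z['rot'])@np.array(c['T_tool_cam'])
def cloud(n,f):
    z=np.load(f'pics/{f}.npz'); c,P=pose(n,f); d=z['d']; F=210/np.tan(np.radians(c['vertical_fov'])/2)
    v,u=np.mgrid[:420,:560]; X=np.stack([(u-c['cx'])/F*d,(v-c['cy'])/F*d,d],-1)
    return X@P[:3,:3].T+P[:3,3], z['p'], d
E
python3 - <<'E'
from h import *
print(observe(), tip_reach)
for n in ('scene','top','wrist'):
    p,d=shot(n,n+'0'); print(n,get_calibration(n))
a=cv2.imread('pics/top0.png'); cv2.imwrite('pics/top0b.png',cv2.resize(a,(800,600)))
E
```

```text
pics
{'time': 0.0, 'qpos': array([ 1.17205222e+00,  3.42701453e-01,  1.52502504e+00,  1.54677976e-06,
        1.27538245e+00, -1.46027943e-01]), 'qvel': array([-1.31075173e-04,  9.66869194e-04,  1.63596480e-05, -3.13966471e-03,
        1.07496885e-03, -1.79628066e-03]), 'joint_efforts': array([ 1.33465786e-03, -4.31230474e+01, -2.44220960e+01,  7.18296412e-02,
        5.59654017e-02, -1.43762286e-04]), 'tool_pos': array([0.13109914, 0.50794351, 0.2228532 ]), 'tool_rot': array([-1.71779974,  1.56928003, -1.97051636]), 'contact_force': array([0.67365904, 0.73335661, 0.38997673]), 'torque': array([ 0.0009254 , -0.00327788,  0.01391428]), 'opening': 0.09166761635453874} 0.025
scene {'vertical_fov': 55.20158327198215, 'cx': 274.3821468230479, 'cy': 209.93529927222343, 'pose': array([[-0.66225533,  0.52007101, -0.53939228,  1.17001814],
       [ 0.74921413,  0.4502126 , -0.48578473,  0.5530551 ],
       [-0.00980135, -0.72583384, -0.68780024,  0.9351107 ],
       [ 0.        ,  0.        ,  0.        ,  1.        ]])}
top {'vertical_fov': 45.65072766562024, 'cx': 269.00440033888, 'cy': 210.2107093650305, 'pose': array([[ 0.03546752, -0.97506652,  0.21906011,  0.25518388],
       [-0.99936859, -0.03506876,  0.00570963, -0.06659662],
       [ 0.0021149 , -0.2191243 , -0.97569466,  1.3331073 ],
       [ 0.        ,  0.        ,  0.        ,  1.        ]])}
wrist {'vertical_fov': 71.86561220584815, 'cx': 275.87570850334106, 'cy': 207.89500645710498, 'T_tool_cam': array([[ 7.59496151e-04, -3.03421586e-01,  9.52856109e-01,
        -1.60617674e-01],
       [ 9.99999502e-01,  8.47854916e-04, -5.27087232e-04,
         1.97341805e-04],
       [-6.47954092e-04,  9.52856034e-01,  3.03422079e-01,
        -8.12733399e-02],
       [ 0.00000000e+00,  0.00000000e+00,  0.00000000e+00,
         1.00000000e+00]])}
```

View pics/top0b.png

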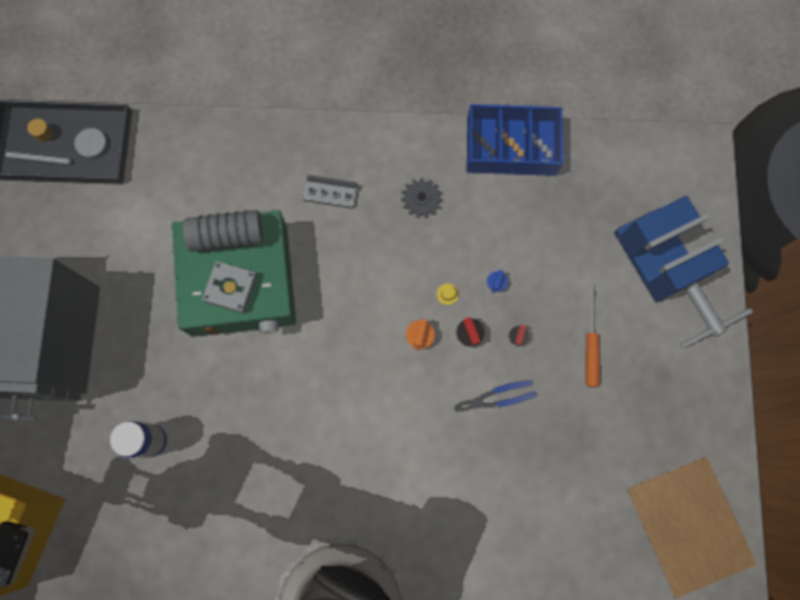

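View pics/scene0.png

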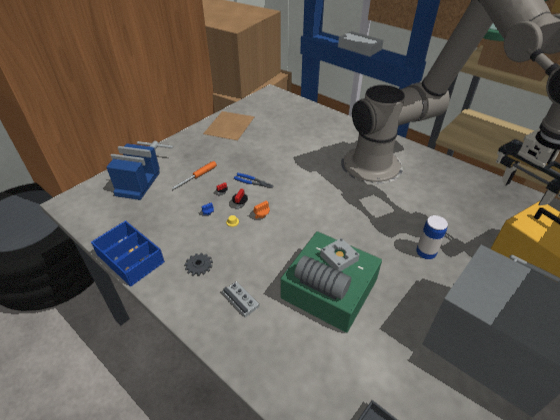

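```bash
python3 - <<'E'
from h import *
X,p,d=cloud('top','top0')
hsv=cv2.cvtColor(p,cv2.COLOR_RGB2HSV).astype(int)
def at(u,v): u,v=int(u*.7),int(v*.7); return X[v,u].round(4)
for n,u,v in [('cap',471,332),('small',520,335),('orange',420,334),('blue',497,281),('yellow',447,294),('plier',480,398),('neck',230,286),('markL',197,293),('markR',267,285),('motor',222,230),('can',128,438)]: print(n,at(u,v))
def bar(u0,v0,r=22):
    u0,v0=int(u0*.7),int(v0*.7)
    m=np.zeros(d.shape,bool); m[v0-r:v0+r,u0-r:u0+r]=1
    m&=((hsv[...,0]<8)|(hsv[...,0]>172))&(hsv[...,1]>150)&(hsv[...,2]>60)
    q=X[m]; q=q[q[:,2]>np.percentile(q[:,2],50)-.006]; c=q.mean(0); w,V=np.linalg.eigh(np.cov(q[:,:2].T)); print(m.sum(),c,q[:,2].max(),np.arctan2(V[1,1],V[0,1]),np.sqrt(w*12))
bar(471,332,16); bar(520,335,14)
# tank top
g=(hsv[...,0]>60)&(hsv[...,0]<90)&(hsv[...,1]>100)
q=X[g&(abs(X[...,2]-.1)<.01)]; print(cv2.minAreaRect((q[:,:2]*1000).astype(np.float32)),np.median(q[:,2]))
# collar
q=X[(abs(X[...,2]-.126)<.006)&(np.hypot(X[...,0]-at(230,286)[0],X[...,1]-at(230,286)[1])<.055)]; print(len(q),cv2.minAreaRect((q[:,:2]*1000).astype(np.float32)))
a=cv2.imread('pics/top0.png')
c1=cv2.resize(a[180:290,270:390],(480,440),interpolation=cv2.INTER_CUBIC)
cv2.imwrite('pics/c1.png',c1)
E
```

```text
cap [ 0.49   -0.2173  0.0534]
small [ 0.4904 -0.3109  0.04  ]
orange [ 0.4848 -0.1264  0.0495]
blue [ 0.5931 -0.2668  0.0355]
yellow [ 0.569  -0.1747  0.0184]
plier [ 0.3752 -0.2417  0.0124]
neck [0.5441 0.2116 0.1197]
markL [0.5321 0.2741 0.1064]
markR [0.5539 0.1529 0.099 ]
motor [0.6315 0.2245 0.1634]
can [0.2777 0.358  0.1303]
106 [ 0.49252978 -0.2201769   0.05325617] 0.059435004931839286 -2.7690615209636475 [0.01378436 0.04764096]
1 [ 0.47953785 -0.30554034  0.04024151] 0.04024151422146405 nan [nan nan]
((579.0718994140625, 219.47483825683594), (189.4272918701172, 191.3071746826172), 8.995054244995117) 0.10105377025219608
689 ((542.2161254882812, 212.3182830810547), (74.80062103271484, 72.5547103881836), 75.99310302734375)<stdin>:10: RuntimeWarning: Degrees of freedom <= 0 for slice
  c *= np.true_divide(1, fact)
  c *= np.true_divide(1, fact)
```

View pics/c1.png

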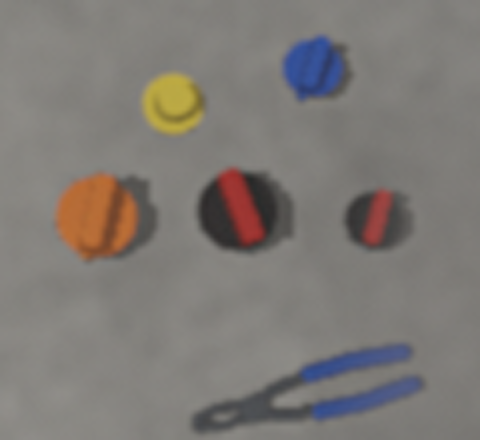

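```bash
cat >> h.py <<'E'
def go(*goals):
    """goals: (x,y,z,jaw yaw deg, or None); prints tool-axis shifts in units from the current pose"""
    s=observe(); M=T(s['tool_pos'],s['tool_rot'])[:3,:3]
    yaw=np.degrees(np.arctan2(M[1,1],M[0,1]))
    print('t',round(s['time'],2),'pos',s['tool_pos'].round(4),'jaw',yaw.round(2),'tilt',M[:,0].round(4),'q',s['qpos'].round(3),'F',s['contact_force'].round(2),'M',s['torque'].round(2),'open',round(s['opening'],4))
    for x,y,z,a in goals:
        r=0 if a is None else -((a-yaw+90)%180-90)
        print(((x,y,z)-s['tool_pos'])@M/.04, 'roll',r/10,'or',(r-180*np.sign(r))/10)
E
python3 - <<'E'
from h import *
go((.45,.3,.26,None),(.54,.212,.28,None))
E
```

```text
t 0.15 pos [0.1312 0.508  0.223 ] jaw 75.52 tilt [-4.e-04 -1.e-03 -1.e+00] q [ 1.172  0.343  1.525  0.     1.275 -0.146] F [-0.01  0.35  0.03] M [ 0.01 -0.02 -0.  ] open 0.092
[-0.92262449 -3.04348087  9.01837641] roll 0.0 or 0.0
[-1.42135184 -4.61141431 11.74699433] roll 0.0 or 0.0
```

```bash
python3 -m crank '[{"fingers":1,"tx":-0.5,"ty":-0.5,"tz":1.3},{"fingers":1,"tx":-1,"ty":-1,"tz":2.7},{"fingers":1,"tx":-1.4,"ty":-1.6,"tz":4.1},{"fingers":1,"tx":-1.4,"ty":-2.2,"tz":5.5},{"fingers":1,"tx":-1.4,"ty":-2.8,"tz":6.9},{"fingers":1,"tx":-1.4,"ty":-3.4,"tz":8.3},{"fingers":1,"tx":-1.4,"ty":-4,"tz":9.7},{"fingers":1,"tx":-1.4,"ty":-4.6,"tz":11.0}]' && python3 -m crank '[{"fingers":1,"tz":0.5},{"fingers":1,"tz":0.5},{"fingers":1,"tz":0.5},{"fingers":1,"tz":0.5},{"fingers":1,"tz":0.5},{"fingers":1,"tz":0.5},{"fingers":1,"tz":0.5},{"fingers":1,"tz":0.5}]' && python3 - <<'E'
from h import *
p,d=shot('wrist','w1')
X,p,d=cloud('wrist','w1')
a=cv2.cvtColor(p,cv2.COLOR_RGB2BGR); cv2.imwrite('pics/w1b.png',cv2.resize(a,(800,600)))
go()
q=X[(abs(X[...,2]-.126)<.006)&(np.hypot(X[...,0]-.543,X[...,1]-.212)<.055)]; print(len(q),np.median(q[:,2]),cv2.minAreaRect((q[:,:2]*1000).astype(np.float32)))
E
```

```text
invalid input at $[0]: expected keys fingers, tx, ty, tz, roll
```

All keys are needed in each row.

```bash
python3 -m crank '[{"fingers":1,"tx":-0.5,"ty":-0.5,"tz":1.3,"roll":0},{"fingers":1,"tx":-1,"ty":-1,"tz":2.7,"roll":0},{"fingers":1,"tx":-1.4,"ty":-1.6,"tz":4.1,"roll":0},{"fingers":1,"tx":-1.4,"ty":-2.2,"tz":5.5,"roll":0},{"fingers":1,"tx":-1.4,"ty":-2.8,"tz":6.9,"roll":0},{"fingers":1,"tx":-1.4,"ty":-3.4,"tz":8.3,"roll":0},{"fingers":1,"tx":-1.4,"ty":-4,"tz":9.7,"roll":0},{"fingers":1,"tx":-1.4,"ty":-4.6,"tz":11.0,"roll":0}]' && python3 -m crank '[{"fingers":1,"tx":0,"ty":0,"tz":0.5,"roll":0},{"fingers":1,"tx":0,"ty":0,"tz":0.5,"roll":0},{"fingers":1,"tx":0,"ty":0,"tz":0.5,"roll":0},{"fingers":1,"tx":0,"ty":0,"tz":0.5,"roll":0},{"fingers":1,"tx":0,"ty":0,"tz":0.5,"roll":0},{"fingers":1,"tx":0,"ty":0,"tz":0.5,"roll":0},{"fingers":1,"tx":0,"ty":0,"tz":0.5,"roll":0},{"fingers":1,"tx":0,"ty":0,"tz":0.5,"roll":0}]' && python3 - <<'E'
from h import *
p,d=shot('wrist','w1')
X,p,d=cloud('wrist','w1')
a=cv2.cvtColor(p,cv2.COLOR_RGB2BGR); cv2.imwrite('pics/w1b.png',cv2.resize(a,(800,600)))
go()
q=X[(abs(X[...,2]-.126)<.006)&(np.hypot(X[...,0]-.543,X[...,1]-.212)<.055)]; print(len(q),np.median(q[:,2]),cv2.minAreaRect((q[:,:2]*1000).astype(np.float32)))
E
```

```text
time: 1.15
tool_pos: [0.5127, 0.2186, 0.2792]
tool_rot: [3.037, 1.57, 2.784]
contact_force: [0.4, 1.3, -0.2]
opening: 0.0917
time: 2.15
tool_pos: [0.5306, 0.2151, 0.2796]
tool_rot: [0.928, 1.571, 0.675]
contact_force: [-0.1, 0.3, -0.6]
opening: 0.0919
t 2.2 pos [0.5306 0.2151 0.2795] jaw 75.51 tilt [-0.e+00  1.e-04 -1.e+00] q [ 0.251  0.397  1.287  0.     1.458 -1.067] F [-0.25 -0.1   0.43] M [-0.04  0.04  0.02] open 0.0914
3186 0.12537453217867445 ((541.9771118164062, 214.056884765625), (72.21453857421875, 72.52686309814453), 76.0141830444336)
```

View pics/w1b.png

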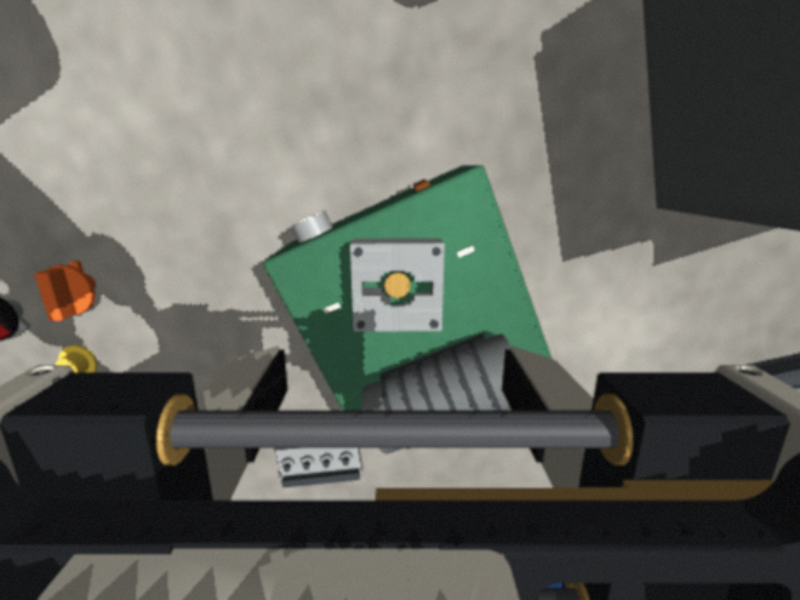

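```bash
python3 - <<'E'
from h import *
X,p,d=cloud('wrist','w1')
c=np.array([.542,.2135]); r=np.hypot(X[...,0]-c[0],X[...,1]-c[1])
m=(r<.030)&(r>.0165)&(X[...,2]<.119)&(X[...,2]>.09)
q=X[m]; a=np.degrees(np.arctan2(q[:,1]-c[1],q[:,0]-c[0]))
for s in (a>0,a<=0):
    k=q[s]; print(s.sum(),k.mean(0),np.degrees(np.arctan2(*(k.mean(0)[:2]-c)[::-1])))
go((.49,-.219,.15,111.3),(.49,-.219,.28,111.3))
E
```

```text
142 [0.55518297 0.23013187 0.10087716] 51.59848466429436
131 [0.54618749 0.19530094 0.10413299] -77.04212511653644
t 2.2 pos [0.5306 0.2151 0.2795] jaw 75.51 tilt [-0.e+00  1.e-04 -1.e+00] q [ 0.251  0.397  1.287  0.     1.458 -1.067] F [-0.25 -0.1   0.43] M [-0.04  0.04  0.02] open 0.0914
[  3.23720187 -10.76228888   1.73139679] roll -3.5786752033371116 or 14.42132479666289
[ -0.01279812 -10.7619987    1.73129013] roll -3.5786752033371116 or 14.42132479666289
```

```bash
python3 -m crank '[{"fingers":1,"tx":0,"ty":-1.4,"tz":0.2,"roll":-0.5},{"fingers":1,"tx":0,"ty":-2.9,"tz":0.4,"roll":-1},{"fingers":1,"tx":0.4,"ty":-4.4,"tz":0.7,"roll":-1.5},{"fingers":1,"tx":0.9,"ty":-5.8,"tz":0.9,"roll":-2},{"fingers":1,"tx":1.5,"ty":-7.2,"tz":1.2,"roll":-2.5},{"fingers":1,"tx":2.1,"ty":-8.5,"tz":1.4,"roll":-3},{"fingers":1,"tx":2.7,"ty":-9.7,"tz":1.6,"roll":-3.3},{"fingers":1,"tx":3.2,"ty":-10.8,"tz":1.7,"roll":-3.6}]' && python3 -m crank '[{"fingers":1,"tx":0,"ty":0,"tz":0,"roll":0},{"fingers":1,"tx":0,"ty":0,"tz":0,"roll":0},{"fingers":1,"tx":0,"ty":0,"tz":0,"roll":0},{"fingers":1,"tx":0,"ty":0,"tz":0,"roll":0},{"fingers":1,"tx":0,"ty":0,"tz":0,"roll":0},{"fingers":1,"tx":0,"ty":0,"tz":0,"roll":0},{"fingers":1,"tx":0,"ty":0,"tz":0,"roll":0},{"fingers":1,"tx":0,"ty":0,"tz":0,"roll":0}]' && python3 - <<'E'
from h import *
p,d=shot('wrist','w2')
X,p,d=cloud('wrist','w2')
a=cv2.cvtColor(p,cv2.COLOR_RGB2BGR); cv2.imwrite('pics/w2b.png',cv2.resize(a,(800,600)))
hsv=cv2.cvtColor(p,cv2.COLOR_RGB2HSV).astype(int)
m=((hsv[...,0]<8)|(hsv[...,0]>172))&(hsv[...,1]>150)&(hsv[...,2]>50)&(np.hypot(X[...,0]-.492,X[...,1]+.219)<.045)&(X[...,2]>.048)
q=X[m]; print(len(q),q.mean(0),np.median(q[:,2]),cv2.minAreaRect((q[:,:2]*1000).astype(np.float32)))
m=(hsv[...,2]<90)&(np.hypot(X[...,0]-.492,X[...,1]+.219)<.04)&(abs(X[...,2]-.031)<.006)
q=X[m]; print('disc',len(q),cv2.minEnclosingCircle((q[:,:2]*1000).astype(np.float32)))
go()
E
```

```text
time: 3.2
tool_pos: [0.488, -0.222, 0.1506]
tool_rot: [1.07, 1.571, 1.446]
contact_force: [1.4, 1.3, 0.2]
opening: 0.0918
time: 4.2
tool_pos: [0.4884, -0.2201, 0.1515]
tool_rot: [0.997, 1.571, 1.372]
contact_force: [0.3, 0.3, -0.3]
opening: 0.0914
698 [ 0.49121449 -0.2201638   0.0521726 ] 0.05221177957353115 ((492.54449462890625, -220.00701904296875), (48.90802764892578, 13.077757835388184), 21.948284149169922)
disc 1360 ((492.88250732421875, -219.61993408203125), 26.744611740112305)
t 4.25 pos [ 0.4884 -0.2202  0.1515] jaw 111.51 tilt [ 0.e+00  1.e-04 -1.e+00] q [-0.567  0.43   1.602  0.     1.11  -2.513] F [0.22 0.18 0.28] M [ 0.08  0.02 -0.03] open 0.0918
```

View pics/w2b.png

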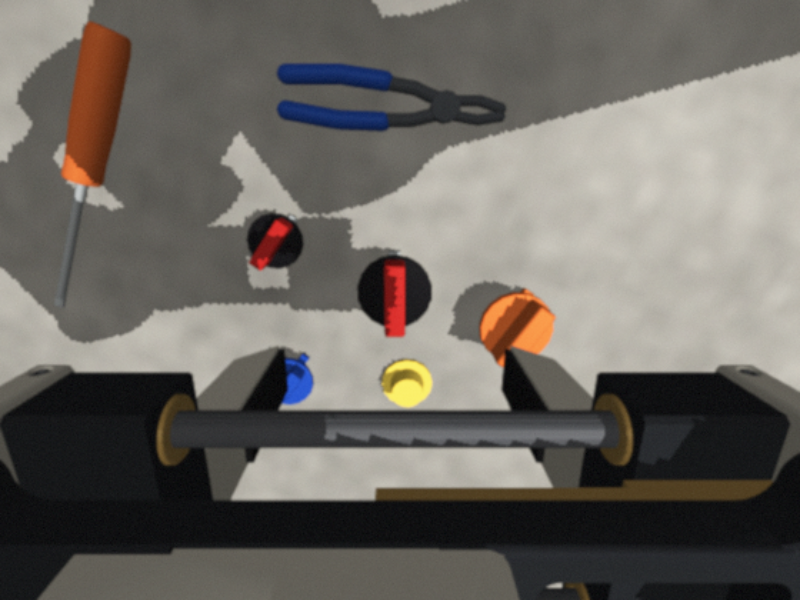

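```bash
python3 - <<'E'
from h import *
go((.4926,-.2198,.0585,111.8))
E
```

```text
t 4.25 pos [ 0.4884 -0.2202  0.1515] jaw 111.51 tilt [ 0.e+00  1.e-04 -1.e+00] q [-0.567  0.43   1.602  0.     1.11  -2.513] F [0.22 0.18 0.28] M [ 0.08  0.02 -0.03] open 0.0918
[ 2.32461635 -0.02970598  0.10027297] roll -0.02878087240140843 or 17.97121912759859
```

```bash
python3 -m crank '[{"fingers":-0.13,"tx":0,"ty":-0.03,"tz":0.1,"roll":-0.03},{"fingers":-0.13,"tx":0.3,"ty":-0.03,"tz":0.1,"roll":-0.03},{"fingers":-0.13,"tx":0.9,"ty":-0.03,"tz":0.1,"roll":-0.03},{"fingers":-0.13,"tx":1.5,"ty":-0.03,"tz":0.1,"roll":-0.03},{"fingers":-0.13,"tx":1.9,"ty":-0.03,"tz":0.1,"roll":-0.03},{"fingers":-0.13,"tx":2.2,"ty":-0.03,"tz":0.1,"roll":-0.03},{"fingers":-0.13,"tx":2.3,"ty":-0.03,"tz":0.1,"roll":-0.03},{"fingers":-0.13,"tx":2.32,"ty":-0.03,"tz":0.1,"roll":-0.03}]' && python3 - <<'E'
from h import *
go((.4926,-.2198,.0585,111.8))
E
```

```text
time: 5.25
tool_pos: [0.4928, -0.2199, 0.0588]
tool_rot: [-0.712, 1.57, -0.331]
contact_force: [0.4, -0.4, 0.3]
opening: 0.0398
t 5.25 pos [ 0.4928 -0.2199  0.0588] jaw 111.82 tilt [ 4.e-04 -1.e-04 -1.e+00] q [-0.562  0.554  1.69   0.     0.897 -2.513] F [ 0.38 -0.4   0.31] M [0.07 0.05 0.04] open 0.0398
[ 0.00874729  0.00409661 -0.00420903] roll 0.0015894861602276933 or -17.998410513839772
```

Close at 50 N, then lift.

```bash
python3 -m crank '[{"fingers":-1,"tx":0,"ty":0,"tz":0,"roll":0},{"fingers":-1,"tx":0,"ty":0,"tz":0,"roll":0},{"fingers":-1,"tx":0,"ty":0,"tz":0,"roll":0},{"fingers":-1,"tx":0,"ty":0,"tz":0,"roll":0},{"fingers":-1,"tx":0,"ty":0,"tz":0,"roll":0},{"fingers":-1,"tx":0,"ty":0,"tz":0,"roll":0},{"fingers":-1,"tx":-0.2,"ty":0,"tz":0,"roll":0},{"fingers":-1,"tx":-0.5,"ty":0,"tz":0,"roll":0}]' 55 && python3 -m crank '[{"fingers":-1,"tx":-0.5,"ty":0,"tz":0,"roll":0},{"fingers":-1,"tx":-1,"ty":0,"tz":0,"roll":0},{"fingers":-1,"tx":-1.8,"ty":0,"tz":0,"roll":0},{"fingers":-1,"tx":-2.6,"ty":0,"tz":0,"roll":0},{"fingers":-1,"tx":-3.4,"ty":0,"tz":0,"roll":0},{"fingers":-1,"tx":-4.2,"ty":0,"tz":0,"roll":0},{"fingers":-1,"tx":-4.6,"ty":0,"tz":0,"roll":0},{"fingers":-1,"tx":-4.6,"ty":0,"tz":0,"roll":0}]' && python3 - <<'E'
from h import *
go((.542,.2135,.27,166))
p,d=shot('wrist','w3'); a=cv2.cvtColor(p,cv2.COLOR_RGB2BGR); cv2.imwrite('pics/w3b.png',a)
E
```

```text
time: 6.25
tool_pos: [0.4926, -0.2198, 0.0793]
tool_rot: [1.888, 1.57, 2.269]
contact_force: [0.3, -1.0, 0.4]
opening: -0.0001
time: 7.25
tool_pos: [0.4931, -0.2201, 0.2647]
tool_rot: [-0.917, 1.567, -0.536]
contact_force: [0.4, 0.2, -0.3]
opening: 0.0004
t 7.25 pos [ 0.4931 -0.2201  0.2647] jaw 111.82 tilt [ 0.0034 -0.002  -1.    ] q [-0.562  0.339  1.413  0.     1.385 -2.513] F [ 0.44  0.23 -0.26] M [0.06 0.08 0.01] open 0.0004
[-0.14912635  9.60780037  5.16389117] roll -5.418148242078269 or 12.581851757921731
```

View pics/w3b.png

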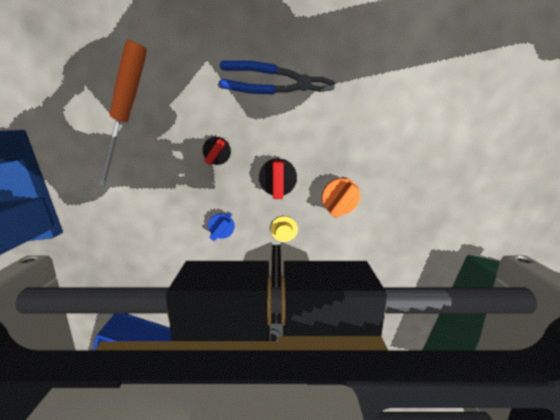

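```bash
python3 - <<'E'
from h import *
X,p,d=cloud('wrist','w3'); z=np.load('pics/w3.npz'); Ti=np.linalg.inv(T(z['pos'],z['rot'])); 
Y=X@Ti[:3,:3].T+Ti[:3,3]
for v in range(235,345,8): print(v,[Y[v,u].round(3).tolist() for u in (273,278)], d[v,278].round(3))
hsv=cv2.cvtColor(p,cv2.COLOR_RGB2HSV).astype(int)
m=((hsv[...,0]<8)|(hsv[...,0]>172))&(hsv[...,1]>150)&(hsv[...,2]>50)&(np.hypot(X[...,0]-.492,X[...,1]+.219)<.045)&(X[...,2]>.045)
q=X[m]; print(len(q),q.mean(0),np.median(q[:,2]),cv2.minAreaRect((q[:,:2]*1000).astype(np.float32)))
m=(hsv[...,2]<90)&(np.hypot(X[...,0]-.492,X[...,1]+.219)<.04)&(abs(X[...,2]-.031)<.006)
q=X[m]; print('disc',len(q),cv2.minEnclosingCircle((q[:,:2]*1000).astype(np.float32)))
X,p,d=cloud('wrist','w2'); z=np.load('pics/w2.npz'); Ti=np.linalg.inv(T(z['pos'],z['rot'])); 
Y=X@Ti[:3,:3].T+Ti[:3,3]
m=(abs(Y[...,1])<.07)&(abs(Y[...,2])<.03)&(abs(Y[...,0])<.08)&(d>0); print('open tips',Y[m].max(0),Y[m].min(0), np.percentile(Y[m][:,0],[50,90,99]))
E
```

```text
235 [[0.261, -0.005, 0.097], [0.246, 0.002, 0.091]] 0.44
243 [[0.266, -0.005, 0.113], [0.266, 0.003, 0.113]] 0.465
251 [[-0.012, -0.002, -0.009], [-0.013, 0.001, -0.009]] 0.163
259 [[-0.021, -0.002, -0.008], [-0.021, 0.001, -0.008]] 0.155
267 [[-0.03, -0.002, -0.009], [-0.031, 0.001, -0.009]] 0.146
275 [[-0.037, -0.002, -0.008], [-0.038, 0.0, -0.008]] 0.139
283 [[-0.046, -0.002, -0.009], [-0.045, 0.0, -0.009]] 0.132
291 [[-0.083, -0.001, -0.03], [-0.083, 0.0, -0.03]] 0.089
299 [[-0.085, -0.001, -0.029], [-0.085, 0.0, -0.028]] 0.088
307 [[-0.087, -0.001, -0.027], [-0.086, 0.0, -0.026]] 0.087
315 [[-0.049, -0.002, 0.006], [-0.049, 0.0, 0.005]] 0.132
323 [[-0.048, -0.002, 0.011], [-0.049, 0.0, 0.01]] 0.134
331 [[0.251, -0.006, 0.272], [0.254, 0.003, 0.275]] 0.503
339 [[0.251, -0.006, 0.289], [-0.093, 0.0, -0.02]] 0.083
408 [ 0.49174882 -0.22049042  0.05188598] 0.05200121627387433 ((492.9670715332031, -220.15505981445312), (49.460453033447266, 13.350899696350098), 22.100765228271484)
disc 704 ((493.21624755859375, -219.9727325439453), 26.672273635864258)
open tips [-0.00161244  0.06328047  0.02949871] [-0.07998711 -0.06463466 -0.02997626] [-0.0428388  -0.01433357 -0.00431959]
```

The fingers shut on nothing. The wrist depth puts the fingertips at about x = -6 mm in the tool frame, not +25 mm as stated. The cap hasn't moved, so I'll go about 28 mm lower, in steps and watching the force.

```bash
python3 -m crank '[{"fingers":-0.13,"tx":0.8,"ty":0,"tz":0,"roll":-0.02},{"fingers":-0.13,"tx":2,"ty":0,"tz":0,"roll":-0.02},{"fingers":-0.13,"tx":3.3,"ty":0,"tz":0,"roll":-0.02},{"fingers":-0.13,"tx":4.4,"ty":0,"tz":0,"roll":-0.02},{"fingers":-0.13,"tx":5.1,"ty":0,"tz":0,"roll":-0.02},{"fingers":-0.13,"tx":5.4,"ty":0,"tz":0,"roll":-0.02},{"fingers":-0.13,"tx":5.55,"ty":0,"tz":0,"roll":-0.02},{"fingers":-0.13,"tx":5.6,"ty":0,"tz":0,"roll":-0.02}]' && python3 - <<'E'
from h import *
go((.4927,-.2199,.031,111.9))
X,p,d=None,*shot('wrist','w4')
X,p,d=cloud('wrist','w4'); z=np.load('pics/w4.npz'); Ti=np.linalg.inv(T(z['pos'],z['rot'])); Y=X@Ti[:3,:3].T+Ti[:3,3]
m=(abs(Y[...,1])>.018)&(abs(Y[...,1])<.03)&(Y[...,2]>-.014)&(Y[...,2]<-.004)&(Y[...,0]>-.03)&(X[...,2]>.034); print(np.percentile(Y[m][:,0],[50,90,97,99.5]),m.sum())
cv2.imwrite('pics/w4b.png',cv2.resize(cv2.cvtColor(p[170:330,190:370],cv2.COLOR_RGB2BGR),(720,640),interpolation=cv2.INTER_CUBIC)[:600])
E
```

```text
time: 8.3
tool_pos: [0.493, -0.22, 0.0392]
tool_rot: [-0.877, 1.57, -0.493]
contact_force: [-0.3, 0.9, -0.1]
opening: 0.04
t 8.3 pos [ 0.493  -0.22    0.0392] jaw 112.02 tilt [ 1.e-03 -5.e-04 -1.e+00] q [-0.562  0.584  1.706  0.     0.851 -2.517] F [-0.26  0.85 -0.12] M [0.02 0.   0.01] open 0.04
[ 0.2045283   0.00554493 -0.00585133] roll 0.01158052766836164 or -17.98841947233164
[-0.01845296 -0.0072086  -0.0037083  -0.00228418] 922
```

View pics/w4b.png

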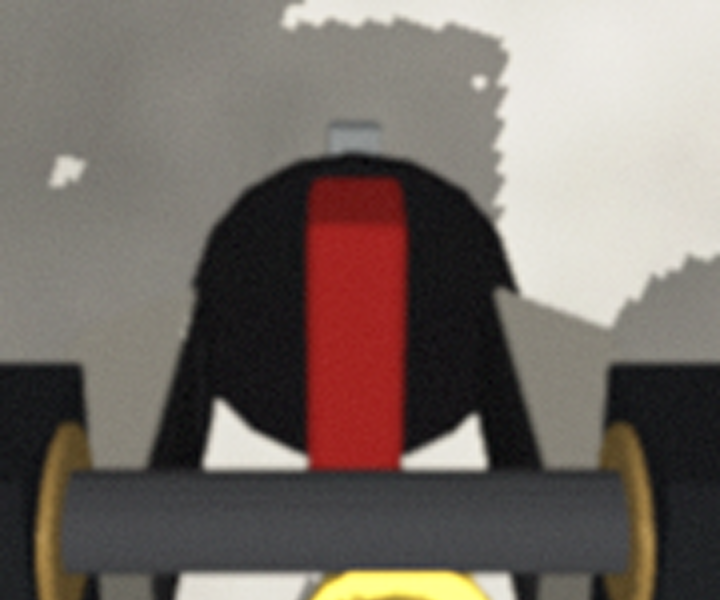

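The jaws straddle the bar evenly and square to it. I'll go 8 mm down and close gently, with the move watched.

```bash
python3 -m crank '[{"fingers":-0.13,"tx":0.05,"ty":0,"tz":0,"roll":0},{"fingers":-0.13,"tx":0.1,"ty":0,"tz":0,"roll":0},{"fingers":-0.13,"tx":0.15,"ty":0,"tz":0,"roll":0},{"fingers":-0.13,"tx":0.2,"ty":0,"tz":0,"roll":0},{"fingers":-0.5,"tx":0.2,"ty":0,"tz":0,"roll":0},{"fingers":-1,"tx":0.2,"ty":0,"tz":0,"roll":0},{"fingers":-1,"tx":0.2,"ty":0,"tz":0,"roll":0},{"fingers":-1,"tx":0.2,"ty":0,"tz":0,"roll":0}]' 55 && python3 - <<'E'
from h import *
go()
E
```

```text
time: 9.35
tool_pos: [0.4926, -0.2197, 0.0307]
tool_rot: [1.123, 1.571, 1.507]
contact_force: [-0.6, -0.1, -1.3]
opening: 0.0138
t 9.35 pos [ 0.4926 -0.2197  0.0307] jaw 112.02 tilt [ 0.e+00  1.e-04 -1.e+00] q [-0.562  0.596  1.712  0.     0.833 -2.517] F [-0.6  -0.07 -1.28] M [ 0.06  0.01 -0.04] open 0.0138
```

```bash
python3 -m crank '[{"fingers":-1,"tx":-0.1,"ty":0,"tz":0,"roll":0},{"fingers":-1,"tx":-0.5,"ty":0,"tz":0,"roll":0},{"fingers":-1,"tx":-1.2,"ty":0,"tz":0,"roll":0},{"fingers":-1,"tx":-2.2,"ty":0,"tz":0,"roll":0},{"fingers":-1,"tx":-3.2,"ty":0,"tz":0,"roll":0},{"fingers":-1,"tx":-4.2,"ty":0,"tz":0,"roll":0},{"fingers":-1,"tx":-4.7,"ty":0,"tz":0,"roll":0},{"fingers":-1,"tx":-4.8,"ty":0,"tz":0,"roll":0}]' && python3 - <<'E'
from h import *
go((.542,.2135,.215,166))
E
```

```text
time: 10.35
tool_pos: [0.4931, -0.2201, 0.2251]
tool_rot: [-0.923, 1.567, -0.539]
contact_force: [0.7, 0.1, -2.4]
opening: 0.0134
t 10.35 pos [ 0.4931 -0.2201  0.2251] jaw 112.02 tilt [ 0.0035 -0.0021 -1.    ] q [-0.562  0.366  1.484  0.     1.288 -2.517] F [ 0.69  0.07 -2.35] M [-0.01  0.08 -0.07] open 0.0134
[0.23379018 9.59131511 5.19655269] roll -5.398220116784131 or 12.601779883215869
```

```bash
python3 -m crank '[{"fingers":-1,"tx":0,"ty":0.8,"tz":0.4,"roll":-0.4},{"fingers":-1,"tx":0,"ty":2,"tz":1.1,"roll":-1.1},{"fingers":-1,"tx":0,"ty":3.3,"tz":1.8,"roll":-1.8},{"fingers":-1,"tx":0,"ty":4.6,"tz":2.5,"roll":-2.6},{"fingers":-1,"tx":0,"ty":5.9,"tz":3.2,"roll":-3.4},{"fingers":-1,"tx":0,"ty":7.2,"tz":3.9,"roll":-4.2},{"fingers":-1,"tx":0,"ty":8.5,"tz":4.6,"roll":-5},{"fingers":-1,"tx":0,"ty":9.5,"tz":5.15,"roll":-5.4}]' && python3 -m crank '[{"fingers":-1,"tx":0,"ty":0.0,"tz":0,"roll":0},{"fingers":-1,"tx":0,"ty":0.0,"tz":0,"roll":0},{"fingers":-1,"tx":0,"ty":0,"tz":0,"roll":0},{"fingers":-1,"tx":0,"ty":0,"tz":0,"roll":0},{"fingers":-1,"tx":0,"ty":0,"tz":0,"roll":0},{"fingers":-1,"tx":0,"ty":0,"tz":0,"roll":0},{"fingers":-1,"tx":0,"ty":0,"tz":0,"roll":0},{"fingers":-1,"tx":0,"ty":0,"tz":0,"roll":0}]' && python3 - <<'E'
from h import *
p,d=shot('wrist','w5'); cv2.imwrite('pics/w5b.png',cv2.resize(cv2.cvtColor(p,cv2.COLOR_RGB2BGR)[120:345,130:430],(800,600),interpolation=cv2.INTER_CUBIC))
X,p,d=cloud('wrist','w5')
hsv=cv2.cvtColor(p,cv2.COLOR_RGB2HSV).astype(int)
red=((hsv[...,0]<8)|(hsv[...,0]>172))&(hsv[...,1]>150)&(hsv[...,2]>50)
q=X[red&(np.hypot(X[...,0]-.542,X[...,1]-.2135)<.05)&(X[...,2]>.15)]; print('bar',len(q),np.percentile(q,[2,50,98],axis=0),cv2.minAreaRect((q[:,:2]*1000).astype(np.float32)))
q=X[(abs(X[...,2]-.126)<.004)&(np.hypot(X[...,0]-.542,X[...,1]-.2135)<.055)]; print('collar',len(q),np.median(q[:,2]),cv2.minAreaRect((q[:,:2]*1000).astype(np.float32)))
go((.542,.2135,.215,166))
E
```

```text
time: 11.35
tool_pos: [0.5404, 0.212, 0.2219]
tool_rot: [1.912, 1.569, -3.04]
contact_force: [1.2, -0.5, -1.5]
opening: 0.0135
time: 12.35
tool_pos: [0.5411, 0.2097, 0.2227]
tool_rot: [0.071, 1.571, 1.398]
contact_force: [-0.2, -0.4, -1.9]
opening: 0.0134
bar 1764 [[0.53083138 0.18389045 0.2251689 ]
 [0.53918164 0.19652872 0.24404186]
 [0.54830033 0.21579559 0.24562345]] ((539.6185302734375, 198.08279418945312), (39.27672576904297, 16.273082733154297), 76.85360717773438)
collar 2774 0.12528372769404317 ((540.687744140625, 206.38348388671875), (56.85692596435547, 72.2046127319336), 75.7320556640625)
t 12.4 pos [0.5411 0.2097 0.2227] jaw 166.02 tilt [ 1.e-04  1.e-04 -1.e+00] q [ 0.238  0.445  1.367  0.     1.329 -2.66 ] F [ 0.25  0.78 -0.95] M [0.04 0.12 0.03] open 0.0137
[0.1935875  0.00186408 0.0962924 ] roll 0.0018572781088522562 or -17.99814272189115
```

View pics/w5b.png

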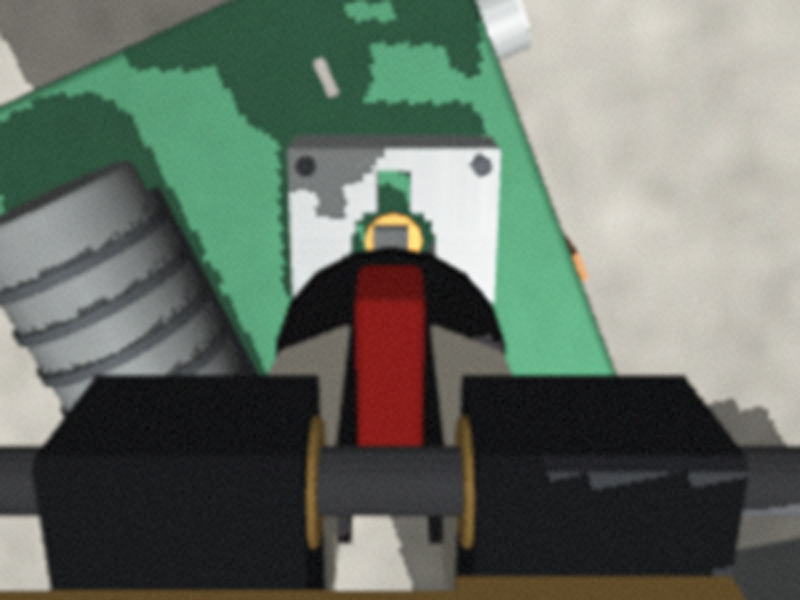

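```bash
python3 -m crank '[{"fingers":-1,"tx":0,"ty":0.01,"tz":0.095,"roll":0},{"fingers":-1,"tx":0.3,"ty":0.01,"tz":0.095,"roll":0},{"fingers":-1,"tx":0.8,"ty":0.01,"tz":0.095,"roll":0},{"fingers":-1,"tx":1.2,"ty":0.01,"tz":0.095,"roll":0},{"fingers":-1,"tx":1.4,"ty":0.01,"tz":0.095,"roll":0},{"fingers":-1,"tx":1.5,"ty":0.01,"tz":0.095,"roll":0},{"fingers":-1,"tx":1.55,"ty":0.01,"tz":0.095,"roll":0},{"fingers":-1,"tx":1.6,"ty":0.01,"tz":0.095,"roll":0}]' && python3 -m crank '[{"fingers":-1,"tx":0,"ty":0,"tz":0,"roll":0},{"fingers":-1,"tx":0.02,"ty":0,"tz":0,"roll":0},{"fingers":-1,"tx":0.04,"ty":0,"tz":0,"roll":0},{"fingers":-1,"tx":0.06,"ty":0,"tz":0,"roll":0},{"fingers":-1,"tx":0.08,"ty":0,"tz":0,"roll":0},{"fingers":-1,"tx":0.1,"ty":0,"tz":0,"roll":0},{"fingers":-1,"tx":0.1,"ty":0,"tz":0,"roll":0},{"fingers":-1,"tx":0.1,"ty":0,"tz":0,"roll":0}]' && python3 - <<'E'
from h import *
go((.542,.2135,.1567,166))
E
```

```text
time: 13.4
tool_pos: [0.542, 0.2136, 0.1591]
tool_rot: [-1.036, 1.57, 0.291]
contact_force: [-1.1, 0.5, -0.9]
opening: 0.0135
time: 14.4
tool_pos: [0.5417, 0.2135, 0.1547]
tool_rot: [-0.249, 1.571, 1.077]
contact_force: [-0.2, 0.2, -1.9]
opening: 0.0135
t 14.4 pos [0.5417 0.2135 0.1547] jaw 166.02 tilt [ 1.e-04  1.e-04 -1.e+00] q [ 0.244  0.506  1.463  0.     1.173 -2.654] F [-0.18  0.2  -1.94] M [ 0.05  0.12 -0.05] open 0.0135
[-0.04927265 -0.00772173  0.00158608] roll 0.001628283314755663 or -17.998371716685245
```

```bash
python3 -m crank '[{"fingers":-1,"tx":0.02,"ty":0,"tz":0,"roll":0},{"fingers":-1,"tx":0.04,"ty":0,"tz":0,"roll":0},{"fingers":-1,"tx":0.06,"ty":0,"tz":0,"roll":0},{"fingers":-1,"tx":0.08,"ty":0,"tz":0,"roll":0},{"fingers":-1,"tx":0.1,"ty":0,"tz":0,"roll":0},{"fingers":-1,"tx":0.12,"ty":0,"tz":0,"roll":0},{"fingers":-1,"tx":0.12,"ty":0,"tz":0,"roll":0},{"fingers":-1,"tx":0.12,"ty":0,"tz":0,"roll":0}]' && python3 - <<'E'
from h import *
go((.542,.2135,.1387,166))
E
```

```text
time: 15.4
tool_pos: [0.5417, 0.2135, 0.15]
tool_rot: [-0.534, 1.571, 0.793]
contact_force: [0.1, 0.4, -0.5]
opening: 0.0135
t 15.4 pos [0.5417 0.2135 0.15  ] jaw 166.02 tilt [ 1.e-04  1.e-04 -1.e+00] q [ 0.244  0.51   1.469  0.     1.162 -2.654] F [ 0.06  0.38 -0.51] M [0.06 0.13 0.  ] open 0.0135
[ 0.28190981 -0.00760544  0.00127593] roll 0.0016383518845998423 or -17.9983616481154
```

```bash
python3 -m crank '[{"fingers":-1,"tx":0.03,"ty":0,"tz":0,"roll":0},{"fingers":-1,"tx":0.06,"ty":0,"tz":0,"roll":0},{"fingers":-1,"tx":0.09,"ty":0,"tz":0,"roll":0},{"fingers":-1,"tx":0.12,"ty":0,"tz":0,"roll":0},{"fingers":-1,"tx":0.15,"ty":0,"tz":0,"roll":0},{"fingers":-1,"tx":0.18,"ty":0,"tz":0,"roll":0},{"fingers":-1,"tx":0.18,"ty":0,"tz":0,"roll":0},{"fingers":-1,"tx":0.18,"ty":0,"tz":0,"roll":0}]' && python3 - <<'E'
from h import *
go((.542,.2135,.1367,166))
E
```

```text
time: 16.4
tool_pos: [0.5417, 0.2136, 0.1431]
tool_rot: [-0.94, 1.57, 0.387]
contact_force: [-2.5, -0.2, 6.0]
opening: 0.0135
t 16.4 pos [0.5417 0.2136 0.1431] jaw 166.02 tilt [ 5.e-04  2.e-04 -1.e+00] q [ 0.244  0.517  1.478  0.     1.146 -2.654] F [-2.54 -0.2   5.97] M [-0.09  0.55  0.01] open 0.0135
[ 0.16055426 -0.00670898 -0.00016337] roll 0.0018518825661629989 or -17.998148117433836
```

The force matches the spring alone, so the lugs are in the slots. Next I push on to 20 mm.

```bash
python3 -m crank '[{"fingers":-1,"tx":0.03,"ty":0.005,"tz":0,"roll":0},{"fingers":-1,"tx":0.06,"ty":0.01,"tz":0,"roll":0},{"fingers":-1,"tx":0.09,"ty":0.01,"tz":0,"roll":0},{"fingers":-1,"tx":0.12,"ty":0.01,"tz":0,"roll":0},{"fingers":-1,"tx":0.15,"ty":0.01,"tz":0,"roll":0},{"fingers":-1,"tx":0.165,"ty":0.01,"tz":0,"roll":0},{"fingers":-1,"tx":0.165,"ty":0.01,"tz":0,"roll":0},{"fingers":-1,"tx":0.165,"ty":0.01,"tz":0,"roll":0}]' && python3 - <<'E'
from h import *
go((.542,.2135,.1367,166))
E
```

```text
time: 17.4
tool_pos: [0.5417, 0.2136, 0.1372]
tool_rot: [-1.185, 1.569, 0.142]
contact_force: [-2.7, -1.2, 10.0]
opening: 0.0133
t 17.4 pos [0.5417 0.2136 0.1372] jaw 166.02 tilt [ 1.7e-03  2.0e-04 -1.0e+00] q [ 0.244  0.523  1.486 -0.     1.131 -2.653] F [-2.75 -1.17 10.01] M [-0.17  0.62 -0.02] open 0.0133
[ 0.01202594 -0.00730672 -0.00035931] roll 0.0018371173983211975 or -17.99816288260168
```

```bash
python3 -m crank '[{"fingers":-1,"tx":0.015,"ty":0,"tz":0,"roll":0.2},{"fingers":-1,"tx":0.015,"ty":0,"tz":0,"roll":0.6},{"fingers":-1,"tx":0.015,"ty":0,"tz":0,"roll":1.2},{"fingers":-1,"tx":0.015,"ty":0,"tz":0,"roll":1.8},{"fingers":-1,"tx":0.015,"ty":0,"tz":0,"roll":2.4},{"fingers":-1,"tx":0.015,"ty":0,"tz":0,"roll":3.0},{"fingers":-1,"tx":0.015,"ty":0,"tz":0,"roll":3.5},{"fingers":-1,"tx":0.015,"ty":0,"tz":0,"roll":3.5}]' && python3 - <<'E'
from h import *
go((.542,.2135,.1367,76))
E
```

```text
time: 18.4
tool_pos: [0.5426, 0.2138, 0.137]
tool_rot: [-0.506, 1.567, 0.209]
contact_force: [-1.4, -0.5, 9.4]
opening: 0.0134
t 18.4 pos [0.5426 0.2138 0.137 ] jaw 130.96 tilt [ 3.9e-03  8.0e-04 -1.0e+00] q [ 0.244  0.523  1.486 -0.     1.129 -2.042] F [-1.37 -0.46  9.38] M [-0.07  0.13 -0.04] open 0.0134
[ 0.00699677  0.00435572 -0.01670602] roll 5.496108011042097 or -12.503891988957903
```

```bash
python3 -m crank '[{"fingers":-1,"tx":0,"ty":0,"tz":0,"roll":0.6},{"fingers":-1,"tx":0,"ty":0,"tz":0,"roll":1.4},{"fingers":-1,"tx":0,"ty":0,"tz":0,"roll":2.2},{"fingers":-1,"tx":0,"ty":0,"tz":0,"roll":3.0},{"fingers":-1,"tx":0,"ty":0,"tz":0,"roll":3.8},{"fingers":-1,"tx":0,"ty":0,"tz":0,"roll":4.6},{"fingers":-1,"tx":0,"ty":0,"tz":0,"roll":5.2},{"fingers":-1,"tx":0,"ty":0,"tz":0,"roll":5.2}]' && python3 - <<'E'
from h import *
go((.542,.2135,.1427,76))
E
```

```text
time: 19.4
tool_pos: [0.5427, 0.2137, 0.137]
tool_rot: [0.367, 1.567, 0.174]
contact_force: [0.0, -0.2, 8.9]
opening: 0.0133
t 19.4 pos [0.5427 0.2137 0.137 ] jaw 78.95 tilt [ 4.1e-03  7.0e-04 -1.0e+00] q [ 0.244  0.523  1.486 -0.     1.129 -1.134] F [ 0.03 -0.23  8.92] M [-0.21  0.07 -0.  ] open 0.0133
[-0.1424203  -0.00833484 -0.01598881] roll 0.29455856011112475 or -17.705441439888876
```

```bash
python3 -m crank '[{"fingers":-1,"tx":0,"ty":0,"tz":0,"roll":0.05},{"fingers":-1,"tx":0,"ty":0,"tz":0,"roll":0.1},{"fingers":-1,"tx":0,"ty":0,"tz":0,"roll":0.15},{"fingers":-1,"tx":0,"ty":0,"tz":0,"roll":0.2},{"fingers":-1,"tx":0,"ty":0,"tz":0,"roll":0.25},{"fingers":-1,"tx":0,"ty":0,"tz":0,"roll":0.3},{"fingers":-1,"tx":0,"ty":0,"tz":0,"roll":0.3},{"fingers":-1,"tx":0,"ty":0,"tz":0,"roll":0.3}]' && python3 - <<'E'
from h import *
go((.542,.2135,.1427,76))
E
```

```text
time: 20.4
tool_pos: [0.5427, 0.2137, 0.137]
tool_rot: [0.415, 1.567, 0.171]
contact_force: [0.4, -0.8, 9.7]
opening: 0.0134
t 20.4 pos [0.5427 0.2137 0.137 ] jaw 76.02 tilt [ 4.1e-03  7.0e-04 -1.0e+00] q [ 0.244  0.523  1.486 -0.     1.129 -1.083] F [ 0.38 -0.81  9.73] M [-0.24  0.09  0.07] open 0.0134
[-0.14244961 -0.00898549 -0.01541759] roll 0.0016003034253969871 or -17.9983996965746
```

```bash
python3 -m crank '[{"fingers":-1,"tx":-0.02,"ty":0,"tz":0,"roll":0},{"fingers":-1,"tx":-0.04,"ty":0,"tz":0,"roll":0},{"fingers":-1,"tx":-0.06,"ty":0,"tz":0,"roll":0},{"fingers":-1,"tx":-0.08,"ty":0,"tz":0,"roll":0},{"fingers":-1,"tx":-0.1,"ty":0,"tz":0,"roll":0},{"fingers":-1,"tx":-0.12,"ty":0,"tz":0,"roll":0},{"fingers":-1,"tx":-0.12,"ty":0,"tz":0,"roll":0},{"fingers":-1,"tx":-0.12,"ty":0,"tz":0,"roll":0}]' && python3 - <<'E'
from h import *
go((.542,.2135,.1427,76))
E
```

```text
time: 21.4
tool_pos: [0.5427, 0.2137, 0.1414]
tool_rot: [0.412, 1.567, 0.168]
contact_force: [0.7, -0.8, 6.8]
opening: 0.0137
t 21.4 pos [0.5427 0.2137 0.1414] jaw 76.02 tilt [ 3.8e-03  6.0e-04 -1.0e+00] q [ 0.244  0.519  1.48  -0.     1.139 -1.083] F [ 0.72 -0.81  6.81] M [-0.15 -0.06  0.03] open 0.0137
[-0.03232469 -0.00909196 -0.01449157] roll 0.0015698350846463428 or -17.998430164915355
```

Rising past the rim's underside with only spring force means the lugs are in the catches. I'll release and retreat.

```bash
python3 -m crank '[{"fingers":-0.8,"tx":-0.02,"ty":0,"tz":0,"roll":0},{"fingers":-0.5,"tx":-0.02,"ty":0,"tz":0,"roll":0},{"fingers":-0.2,"tx":-0.02,"ty":0,"tz":0,"roll":0},{"fingers":0,"tx":-0.02,"ty":0,"tz":0,"roll":0},{"fingers":0,"tx":-0.2,"ty":0,"tz":0,"roll":0},{"fingers":0,"tx":-0.8,"ty":0,"tz":0,"roll":0},{"fingers":0,"tx":-1.6,"ty":0,"tz":0,"roll":0},{"fingers":0,"tx":-2.2,"ty":0,"tz":0,"roll":0}]' && python3 -m crank '[{"fingers":0,"tx":-0.3,"ty":0,"tz":0,"roll":0},{"fingers":0,"tx":-0.3,"ty":0,"tz":0,"roll":0},{"fingers":0,"tx":-0.3,"ty":0,"tz":0,"roll":0},{"fingers":0,"tx":-0.3,"ty":0,"tz":0,"roll":0},{"fingers":0,"tx":-0.3,"ty":0,"tz":0,"roll":0},{"fingers":0,"tx":-0.3,"ty":0,"tz":0,"roll":0},{"fingers":0,"tx":-0.3,"ty":0,"tz":0,"roll":0},{"fingers":0,"tx":-0.3,"ty":0,"tz":0,"roll":0}]' && python3 - <<'E'
from h import *
shot('wrist','w6'); X,p,d=cloud('wrist','w6')
cv2.imwrite('pics/w6b.png',cv2.cvtColor(p,cv2.COLOR_RGB2BGR))
hsv=cv2.cvtColor(p,cv2.COLOR_RGB2HSV).astype(int)
red=((hsv[...,0]<8)|(hsv[...,0]>172))&(hsv[...,1]>150)&(hsv[...,2]>50)
q=X[red&(np.hypot(X[...,0]-.542,X[...,1]-.2135)<.05)&(X[...,2]>.155)]; print('bar top',len(q),np.median(q,0),cv2.minAreaRect((q[:,:2]*1000).astype(np.float32)))
q=X[(abs(X[...,2]-.126)<.005)&(np.hypot(X[...,0]-.542,X[...,1]-.2135)<.055)]; print('collar',len(q),np.median(q[:,2]),cv2.minAreaRect((q[:,:2]*1000).astype(np.float32)))
go()
E
```

```text
time: 22.4
tool_pos: [0.5416, 0.2137, 0.2302]
tool_rot: [0.546, 1.569, 0.302]
contact_force: [0.2, 0.5, -0.4]
opening: 0.0457
time: 23.4
tool_pos: [0.5413, 0.2136, 0.2403]
tool_rot: [1.484, 1.571, 1.24]
contact_force: [0.2, 0.6, 0.6]
opening: 0.0459
bar top 891 [0.54033635 0.21397992 0.16412716] ((543.1165771484375, 213.40016174316406), (13.932772636413574, 49.77703094482422), 76.3941650390625)
collar 2593 0.1253622899158353 ((541.77880859375, 214.23855590820312), (72.1875, 72.0503158569336), 76.01016998291016)
t 23.45 pos [0.5413 0.2136 0.2404] jaw 76.02 tilt [ 1.e-04  1.e-04 -1.e+00] q [ 0.244  0.436  1.332  0.     1.373 -1.083] F [-0.38 -0.08  0.42] M [ 0.03  0.01 -0.01] open 0.0462
```

View pics/w6b.png

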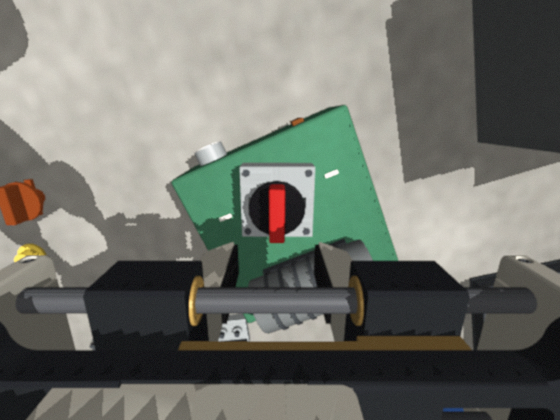

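```bash
python3 -c "from cell import hand_in; print(hand_in())"
```

```text
the job is handed in; nothing more can be done
None
```

The breather cap is locked in the collar, and I handed the job in at about 23.5 s. I took the larger red-handled cap and lined it up with the slots, which lie about 23° off the tank's marks. I then pushed it 19–20 mm in against the spring and twisted it 90° clockwise. It rose into the catches, and I released it and backed off.

**Last checks:**
- **Height:** the top of the grip bar is 38.8 mm above the mouth; 39 mm is expected when locked, 44 mm when unlocked.
- **Centre and angle:** the cap is within about 2 mm of the collar's centre. Its bar is turned about 67° (1.17 rad) from the marks.
- **Force:** the wrist read at most about 10 N at the end of each move, which matches the spring alone. I did not read the force during moves.
- **Not measured:** I did not re-measure the bystanders after the job. The arm moved clear above them, and I felt no unexpected contact. `hand_in()` gave no verdict.

**What went wrong or disagreed:**
- **Missed grasp:** the first grasp closed on nothing, though it left the cap where it stood. `tip_reach` says the fingertips are 25 mm ahead of the TCP. The wrist camera's depth put them about 3–6 mm behind it instead, and the empty grasp agreed. I grasped 28 mm lower on that measurement, so the stated value looks about 30 mm too long and is worth checking.
- **Refused call:** my first move was refused because the rows left out some keys; nothing moved.

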